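# Weigh a crucible by substitution on a spring scale

### The arm

A 6-joint arm with a two-finger parallel gripper is mounted at the origin on a cart in front of the work surface, level with it; the furniture and walls round the work are solid. World frame = base frame: x ahead of the robot, y to its left, z up, the work surface at z = 0. Lengths are in mm, angles in rad, forces in N, time in s.
With the tool pointing down it reaches from about 350 to 925 mm from the base axis. Payload 6.4 kg.
Tool frame: the origin (TCP) lies at the very end of the fingers, on their centre line; the grasp point (between the pads) lies 19 mm behind it; z points along the fingers, y is the line along which they close (so a half turn about z gives the same grasp; the last joint's range is limited). The gripper opens to 85 mm and grips with 20 to 120 N. Pads are 22 mm wide; open, the fingers measure 114 mm over their backs; the gripper's body (76 mm by 85 mm) begins 54 mm behind the grasp point. The pads swing forward as they close: fully open they stand 13 mm farther back than shut.
Start: joints at [0.994, 0.245, 1.558, -0, 1.339, -0.174], TCP at [254.796, 597.991, 231.29] pointing down, gripper open.
Joint ranges: [-3.13, 3.13], [-1.02, 2.26], [0.13, 2.54], [-0.95, 4.09], [0.21, 2.88], [-2.74, 2.74]. Speed limits (rad/s): [2.57, 2.57, 3.14, 3.14, 3.14, 3.14].

### API

Orientations are given as [roll, pitch, yaw] about the fixed x, y, z axes, in that order (R = Rz(yaw) Ry(pitch) Rx(roll)).
In Python, from rig import read_state, get_image, job_done gives the robot as it stands. The module is installed in compiled form; this text tells all that it offers.
- The arm moves only by the tool move_arm, never from a script. Its argument "motion" is a list of rows, each an object of numbers: "tx", "ty", "tz": the shift along the world's x, y, z in units of 80 cm (1.0 is 80 cm); "wx", "wy", "wz": the turn, a rotation vector about the world's x, y, z in units of pi rad (1.0 is pi rad). In form: [{"tx": .., "ty": .., "tz": .., "wx": .., "wy": .., "wz": ..}, ...]. A call has 1 to 12 rows; each row is the pose to reach, as a shift and turn from the pose commanded when the call began, turning the shorter way round; what a row does not reach only later rows make up. A row lasts 1/8 s, in which the tool goes at most 62.5 mm and 10.7 degrees, less where a joint would pass 70% of its speed; a pose out of reach is approached as far as the arm can. A call with a number of a shift or a turn outside -1 to 1 is refused whole. A call with a gripper value outside its range is refused whole. "gripper" is the opening, from 0 (shut) to 1 (fully open), set as the call begins (left out, the last holds). The fingers move at their own pace and stop on an object; "grip_force" is the grip in N (left out, the last holds). Time passes only in rows, so rows that repeat a pose let the fingers close. It gives the time, the measured TCP pose, the force, the opening and the grip force at its end, in the units of the state.
- read_state(): the state, without advancing time (a new reading comes with each control period).
- get_image(name): name is "scene" or "top"; returns a dict with "color" (480x640x3 uint8, red, green, blue), "fx", "fy", "cx", "cy" (pixels), "origin" and "attitude" of the camera in the world. Camera axes: x right, y up, looking along -z (the intrinsics and any distortion apply to the point x, -y, -z); pixel columns grow to the right and rows downward; lengths in mm; the calibration is good to about 2 mm. A picture is of the moment at which its call begins. There is no depth.
- job_done(): hands the job in; it is judged then, once.
The state is a dict: "time": time; "joint_pos": joint angles; "qvel": joint speeds; "joint_efforts": joint torques, N m; "ee_pos": TCP position; "tool_rot": TCP orientation; "ft_force": force on the tool from outside, world axes, zero at the start; "torque": the same for the moment, N m; "grip_width": finger opening in mm; "grip_force": force on a finger pad.
Only numpy, scipy, OpenCV 4.12 (cv2) and the standard library are available. Lean on these libraries where they do the work, as an engineer would, in place of code of your own. Each camera call takes 0.05 s, during which the arm holds its last target. There are 200 camera calls.

### The job

Weigh the crucible on the spring scale by substitution: slide the slotted weights from the mat onto the stem of the sprung pan one at a time, each pressed fully home with a light, definite push so that the end of its slot bears on the stem, until the pointer comes to rest between the two long index lines, and leave the remaining weights on the mat. Be gentle with the scale: do not knock or shove the stem or the pan, do not drive the pan down onto its stop, and leave the other things on the bench alone.

Things in the scene. Friction and masses are not known exactly. Their poses are not given: they have to be found in the camera images.
- plunger (a joint): downward travel of the scale's sprung pan in m: 0 upper stop (pan top 136 mm above the bench), 0.056 lower stop. The spring yields 10 mm for 100 g (98 N/m) and settles in about 0.5 s. With the crucible alone the pan stands at 0.005 to 0.020, differing with the unknown metal in the crucible. The pointer meets the upper index line at 0.031, the lower one at 0.045.
- scale: the fixed spring scale: grey housing 170 x 100 mm, 68 mm high, 65 mm of it in front of the origin; at the back, 98 to 128 mm behind the origin, an upright 205 mm high with a white plate 56 mm wide. Origin on the bench below the stem's axis; +x to the back of the scale, z up.
- pan: the scale's steel pan, 158 x 84 mm, 6 mm thick, flat and without a rim, reaching from 65 mm in front of the stem to 93 mm behind it. Origin at the foot of the stem on the pan's top face; axes as the scale's.
- stem: the pan's stem, a fixed upright steel rod 6 mm thick; origin on its axis at the pan's top face, z up. Its head, 13.6 mm wide, 38 to 44 mm above the pan, does not pass a weight's slot, so weights go on level from the front of the scale, moving along its +x, slot mouth first; there is room for three, one on another. Push each home with some 3 to 8 N; over 14 N harms its guide.
- crucible_sample: the sample: porcelain crucible, 38 mm wide, 30 mm high, with a metal button in it, fixed in a wire ring on the pan 62 mm behind the stem; it stays there. Origin under its centre.
- pointer (a point): dark wire pointer, level, 46 mm above the pan's top face and 108 mm behind the stem; moves up and down with the pan in front of the white plate
- line_upper (a point): middle of the upper of the two long black index lines on the white plate
- line_lower (a point): middle of the lower of the two long black index lines, 14 mm below the upper
- mat: black rubber mat on the bench, 140 x 270 mm, 3 mm thick, fixed, on which the four weights lie about 90 mm apart; origin under its centre
- weight_0: slotted steel disc weight, 100 g: 50 mm across, 10 mm thick, two flats 42 mm apart on its +y and -y sides to grip it by. A slot 9 mm wide runs in from the rim on its +x side, its mouth flared to 18 mm over the last 7 mm. Its depth differs, as the weights were trimmed by milling: it ends anywhere from 3 mm short of the centre to 6 mm past it. Origin: the disc's centre on its underside; z up. Lies on the mat
- weight_1: another such 100 g weight, like weight_0 but for the depth of its slot
- weight_2: another such 100 g weight, like weight_0 but for the depth of its slot
- weight_3: another such 100 g weight, like weight_0 but for the depth of its slot
- beaker: bystander: small plastic beaker 49 mm wide, 56 mm high, at the back; origin under its centre
- pen: bystander: blue and white pen 132 mm long, lying right of the scale
- brass_union: bystander: brass pipe fitting 28 mm high, standing right of the scale
- tongs: bystander: steel tweezers 124 mm long, lying between the mat and the scale
- stopper_blue: bystander: tapered rubber stopper 28 mm high, far left

How it is judged (in metres and radians):
On the way, in this order (a step that is already met when the one before it is completed fails the run):
1. a first weight is pressed home: inside its slot it bears on the stem with over 2 N (((contact force between weight_0 and stem above 2 N and horizontal distance between weight_0 and stem below 0.009 m and z of weight_0 in the frame of pan between -0.003 and 0.007 m) or (contact force between weight_1 and stem above 2 N and horizontal distance between weight_1 and stem below 0.009 m and z of weight_1 in the frame of pan between -0.003 and 0.007 m) or (contact force between weight_2 and stem above 2 N and horizontal distance between weight_2 and stem below 0.009 m and z of weight_2 in the frame of pan between -0.003 and 0.007 m) or (contact force between weight_3 and stem above 2 N and horizontal distance between weight_3 and stem below 0.009 m and z of weight_3 in the frame of pan between -0.003 and 0.007 m))), for 0.1 s.
2. one weight lies on the pan round the stem, let go and at rest, the others still on the mat (((horizontal distance between weight_0 and stem below 0.009 m and z of weight_0 in the frame of pan between -0.003 and 0.023 m) or height (world z) of weight_0 below 0.008 m) and ((horizontal distance between weight_1 and stem below 0.009 m and z of weight_1 in the frame of pan between -0.003 and 0.023 m) or height (world z) of weight_1 below 0.008 m) and ((horizontal distance between weight_2 and stem below 0.009 m and z of weight_2 in the frame of pan between -0.003 and 0.023 m) or height (world z) of weight_2 below 0.008 m) and ((horizontal distance between weight_3 and stem below 0.009 m and z of weight_3 in the frame of pan between -0.003 and 0.023 m) or height (world z) of weight_3 below 0.008 m) and angle between each of weight_0, weight_1, weight_2, weight_3's own z axis and vertical below 0.06 rad and contact force between each of pan, weight_0, weight_1, weight_2, weight_3 and the fingers below 0.05 N and velocity of joint plunger between -0.004 and 0.004 m/s and (z of weight_0 in the frame of pan above -0.003 m or z of weight_1 in the frame of pan above -0.003 m or z of weight_2 in the frame of pan above -0.003 m or z of weight_3 in the frame of pan above -0.003 m) and z of each of weight_0, weight_1, weight_2, weight_3 in the frame of pan below 0.007 m), for 0.15 s.
3. a second weight, on top of the first, is pressed home: it bears on the stem with over 2 N (((contact force between weight_0 and stem above 2 N and horizontal distance between weight_0 and stem below 0.009 m and z of weight_0 in the frame of pan between 0.007 and 0.017 m) or (contact force between weight_1 and stem above 2 N and horizontal distance between weight_1 and stem below 0.009 m and z of weight_1 in the frame of pan between 0.007 and 0.017 m) or (contact force between weight_2 and stem above 2 N and horizontal distance between weight_2 and stem below 0.009 m and z of weight_2 in the frame of pan between 0.007 and 0.017 m) or (contact force between weight_3 and stem above 2 N and horizontal distance between weight_3 and stem below 0.009 m and z of weight_3 in the frame of pan between 0.007 and 0.017 m))), for 0.1 s.
4. two weights lie on the pan round the stem, let go and at rest, the others still on the mat (((horizontal distance between weight_0 and stem below 0.009 m and z of weight_0 in the frame of pan between -0.003 and 0.023 m) or height (world z) of weight_0 below 0.008 m) and ((horizontal distance between weight_1 and stem below 0.009 m and z of weight_1 in the frame of pan between -0.003 and 0.023 m) or height (world z) of weight_1 below 0.008 m) and ((horizontal distance between weight_2 and stem below 0.009 m and z of weight_2 in the frame of pan between -0.003 and 0.023 m) or height (world z) of weight_2 below 0.008 m) and ((horizontal distance between weight_3 and stem below 0.009 m and z of weight_3 in the frame of pan between -0.003 and 0.023 m) or height (world z) of weight_3 below 0.008 m) and angle between each of weight_0, weight_1, weight_2, weight_3's own z axis and vertical below 0.06 rad and contact force between each of pan, weight_0, weight_1, weight_2, weight_3 and the fingers below 0.05 N and velocity of joint plunger between -0.004 and 0.004 m/s and (z of weight_0 in the frame of pan above 0.007 m or z of weight_1 in the frame of pan above 0.007 m or z of weight_2 in the frame of pan above 0.007 m or z of weight_3 in the frame of pan above 0.007 m) and z of each of weight_0, weight_1, weight_2, weight_3 in the frame of pan below 0.017 m), for 0.15 s.
At the end, for the whole second after the job is handed in: the pan is at rest with the pointer between the two long index lines (travel 31 to 45 mm), loaded by two or three weights that lie flat round the stem (centre within 9 mm of its axis); every other weight lies flat on the mat or bench (((horizontal distance between weight_0 and stem below 0.009 m and z of weight_0 in the frame of pan between -0.003 and 0.023 m) or height (world z) of weight_0 below 0.008 m) and ((horizontal distance between weight_1 and stem below 0.009 m and z of weight_1 in the frame of pan between -0.003 and 0.023 m) or height (world z) of weight_1 below 0.008 m) and ((horizontal distance between weight_2 and stem below 0.009 m and z of weight_2 in the frame of pan between -0.003 and 0.023 m) or height (world z) of weight_2 below 0.008 m) and ((horizontal distance between weight_3 and stem below 0.009 m and z of weight_3 in the frame of pan between -0.003 and 0.023 m) or height (world z) of weight_3 below 0.008 m) and angle between each of weight_0, weight_1, weight_2, weight_3's own z axis and vertical below 0.06 rad and z of any of weight_0, weight_1, weight_2, weight_3 in the frame of pan above 0.007 m and value of joint plunger between 0.031 and 0.045 m and velocity of joint plunger between -0.004 and 0.004 m/s); the robot touches nothing.
It fails at once if the pan, its stem or the crucible is loaded with more than 14 N (shoved, knocked, or a weight dropped on it) (contact force between pan and anything else above 14 N).
It fails at once if the pan is driven down onto its lower stop (travel over 55 mm) (value of joint plunger above 0.055 m).
It fails at once if a bystander is moved by more than 15 mm (distance of any of beaker, pen, brass_union, tongs, stopper_blue from where it was at the start of the episode above 0.015 m).
It also fails if it takes over 70 s, if anything falls off the work surface, if the arm or the gripper's body presses on something with over 40 N, if the wrist force passes 120 N, or if a joint passes its speed limit or range.

## Working session

There is one attempt and no reset: what is moved stays moved. The work goes in short steps, Python scripts to look and compute and a tool call to move; the robot and the scene stay as the last step left them, time stands still between calls to the robot, and variables do not carry over. Pictures are saved under pics/ and viewed, at most 10 in all, crops included, and the job is handed in when it is done.

Besides the shell and the picture viewer there is one more tool, called after "Request:" as name(argument=value, ...), one argument or row to a line, values as JSON. move_arm: Moves the arm, as the interface text tells. Shifts and turns lie within -1 to 1; 1 stands for 80 cm of shift or pi rad of turn. Its arguments: {"type":"object","properties":{"motion":{"type":"array"},"gripper":{"type":"number"},"grip_force":{"type":"number"}},"required":["motion"]}

```bash
mkdir -p pics; cat > h.py <<'E'
import numpy as np, cv2
from rig import read_state, get_image, job_done
def save(im,n): cv2.imwrite('pics/'+n,cv2.cvtColor(im['color'],cv2.COLOR_RGB2BGR))
E
python3 - <<'E'
from h import *
s=read_state(); print(s)
for n in('scene','top'):
    im=get_image(n); save(im,n+'0.png'); print({k:v for k,v in im.items() if k!='color'})
E
```

```text
{'time': 0.0, 'joint_pos': array([ 9.93910185e-01,  2.45825203e-01,  1.55902905e+00,  2.39833830e-05,
        1.33868130e+00, -1.74063380e-01]), 'qvel': array([-0.00033861,  0.00032769,  0.00047633,  0.00064312, -0.00057173,
       -0.00104649]), 'joint_efforts': array([-4.87995385e-04, -4.29510784e+01, -3.26132512e+01, -1.32379269e-04,
        5.41714893e-03, -8.86703990e-07]), 'ee_pos': array([254.46855493, 597.51124234, 230.16511397]), 'tool_rot': array([-3.13968316e+00, -3.59458600e-04,  2.73876401e+00]), 'ft_force': array([ 0.37767732, -0.08827717, -0.11184773]), 'torque': array([-0.0120852 , -0.03849602, -0.02999033]), 'grip_force': 0.0, 'grip_width': 85.16323648582558}
{'fx': 586.3689268692725, 'fy': 586.3689268692725, 'cx': 324.02740979303195, 'cy': 237.7371196133427, 'origin': array([-493.8278649 ,  848.30359397,  755.48386017]), 'attitude': array([ 1.1231339, -0.0109262, -2.1934232])}
{'fx': 477.51267962351864, 'fy': 477.51267962351864, 'cx': 311.70047834501776, 'cy': 239.79604935722818, 'origin': array([ 385.56877113,  101.14495769, 1481.14681924]), 'attitude': array([ 0.13344069, -0.005209  , -1.57592974])}
```

View pics/scene0.png

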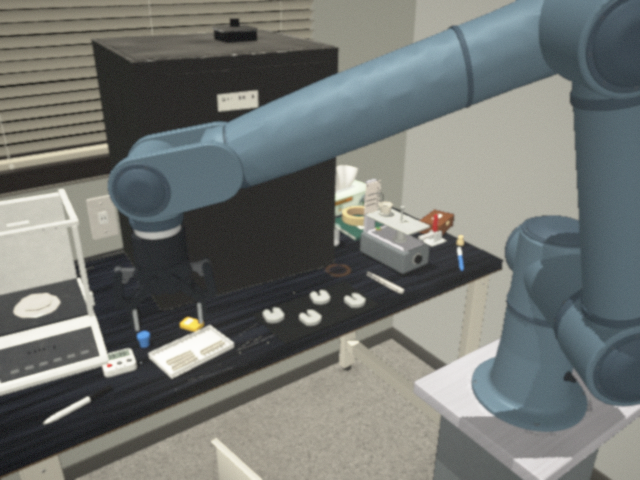

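View pics/top0.png

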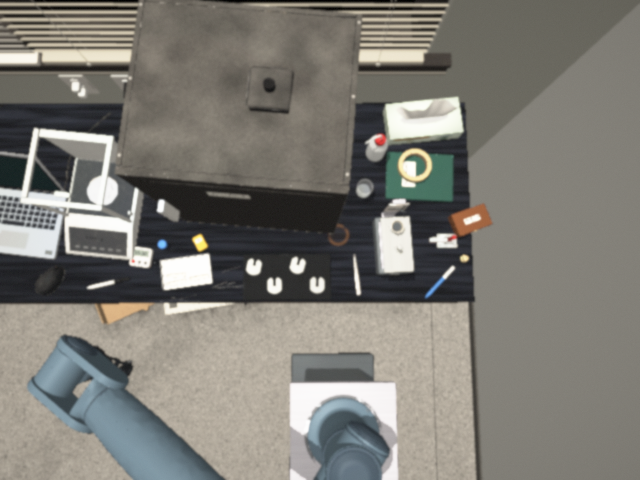

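The top view shows the weights at about (254,267), (298,265), (274,286) and (317,285), with slots facing roughly up in the picture. The scale is at about (395,245), with the stem near (402,249) and the tongs at (357,275). The scene view shows the scale at about (395,235) with the white plate at (374,190).

```bash
cat >> h.py <<'E'
from scipy.spatial.transform import Rotation as Ro
def ray(im,u,v):
    R=Ro.from_euler('xyz',im['attitude']).as_matrix()
    return R@np.array([(u-im['cx'])/im['fx'],-(v-im['cy'])/im['fy'],-1.0])
def onz(im,u,v,z):
    d=ray(im,u,v); o=im['origin']; return o+d*(z-o[2])/d[2]
def proj(im,p):
    R=Ro.from_euler('xyz',im['attitude']).as_matrix()
    c=R.T@(np.array(p,float)-im['origin']); return np.array([im['cx']+im['fx']*c[0]/-c[2], im['cy']-im['fy']*c[1]/-c[2]])
E
python3 - <<'E'
from h import *
im=get_image('top'); g=im['color'].max(2).astype(float)
S=8
x0,y0,w,h=240,250,92,50
sub=cv2.resize(g[y0:y0+h,x0:x0+w],None,fx=S,fy=S,interpolation=cv2.INTER_CUBIC)
m=(sub>100).astype(np.uint8)
cs,_=cv2.findContours(m,cv2.RETR_EXTERNAL,cv2.CHAIN_APPROX_NONE)
for c in cs:
    if cv2.contourArea(c)<3000: continue
    pts=np.array([onz(im,(u+.5)/S-.5+x0,(v+.5)/S-.5+y0,13)[:2] for u,v in c[:,0]],np.float32)
    M=cv2.moments(pts[:,None]); cen=np.array([M['m10'],M['m01']])/M['m00']
    (ec,er)=cv2.minEnclosingCircle(pts)
    # slot: deepest hull defect
    hull=cv2.convexHull(c,returnPoints=False); d=cv2.convexityDefects(c,hull)
    i=d[d[:,0,3].argmax(),0]; dp=pts[i[2]]; mm=(pts[i[0]]+pts[i[1]])/2
    print('circ',ec.round(1) if hasattr(ec,'round') else ec,round(er,1),'cen',cen.round(1),'slot end',dp,'mouth',mm, 'yaw deg',np.degrees(np.arctan2(*(mm-dp)[::-1])), np.degrees(np.arctan2(*(np.array(ec)-cen)[::-1])))
a=cv2.resize(im['color'][240:300,240:340],None,fx=7,fy=5*1.4,interpolation=cv2.INTER_CUBIC)
b=cv2.resize(im['color'][190:285,345:460],None,fx=6,fy=6,interpolation=cv2.INTER_CUBIC)
cv2.imwrite('pics/t_scale.png',b[...,::-1])
im2=get_image('scene')
c=cv2.resize(im2['color'][170:285,325:475],None,fx=5,fy=5,interpolation=cv2.INTER_CUBIC)
cv2.imwrite('pics/s_scale.png',c[...,::-1])
E
```

```text
circ (443.99346923828125, 208.62034606933594) 28.8 cen [442.6 208.5] slot end [458.55356 208.91481] mouth [469.2777  210.31401] yaw deg 7.4334984 5.96002610155325
circ (445.02850341796875, 78.0886459350586) 28.6 cen [443.7  77.7] slot end [460.591    77.42602] mouth [470.16232  76.21144] yaw deg -7.232038 15.374161013559224
circ (501.4654541015625, 271.88580322265625) 29.0 cen [500.1 272.4] slot end [517.65375 269.3045 ] mouth [526.34656 267.47366] yaw deg -11.893554 -21.28274080195408
circ (505.2287292480469, 137.5948944091797) 28.9 cen [504. 138.] slot end [519.72766 133.71489] mouth [529.77954 130.61629] yaw deg -17.132486 -19.879942263526257
```

View pics/t_scale.png

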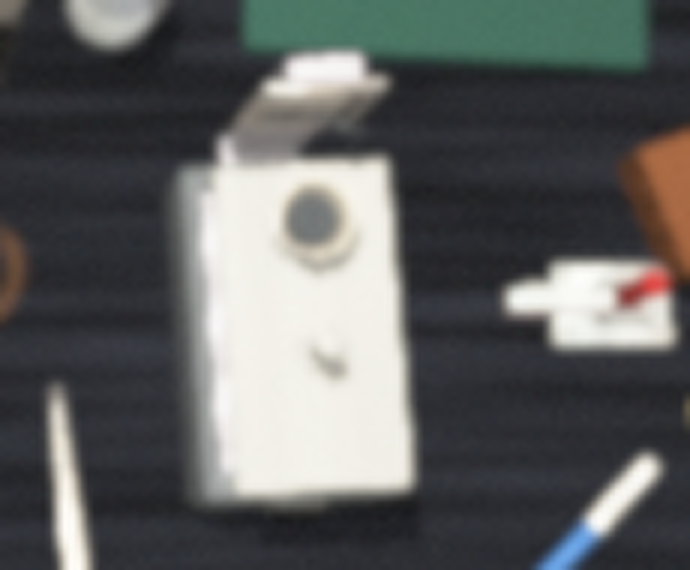

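View pics/s_scale.png

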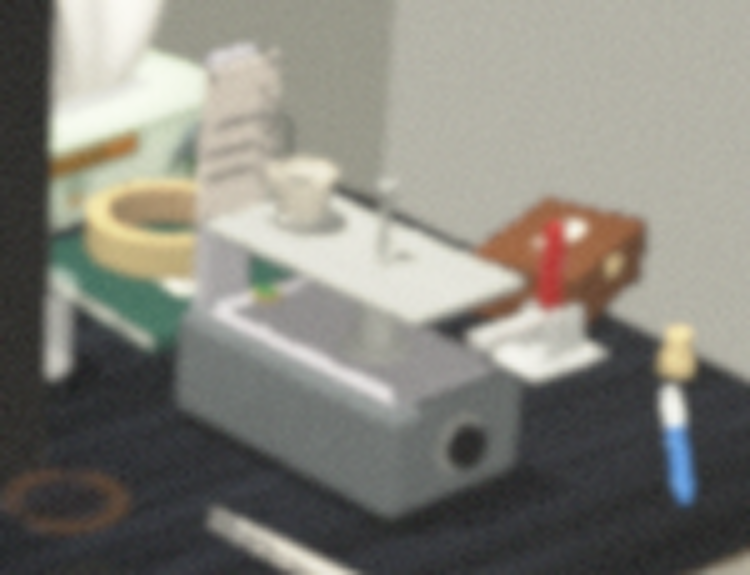

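```bash
cat > fit.py <<'E'
from h import *
from scipy.optimize import least_squares
T=get_image('top'); S=get_image('scene')
t=lambda a,b:np.array([345+(a+.5)/6-.5,190+(b+.5)/6-.5]); s=lambda a,b:np.array([325+(a+.5)/5-.5,170+(b+.5)/5-.5])
P='pan'
obs=[(T,t(218,165),(93,42,P,0)),(T,t(388,158),(93,-42,P,0)),(T,t(235,497),(-65,42,P,0)),(T,t(413,490),(-65,-42,P,0)),
(S,s(425,325),(-65,42,P,0)),(S,s(527,283),(-65,-42,P,0)),(S,s(203,222),(93,42,P,0)),(S,s(387,181),(0,0,P,44)),(S,s(383,262),(0,0,P,0)),
(S,s(390,518),(-65,50,0,0)),(S,s(520,447),(-65,-50,0,0)),(S,s(178,405),(105,50,0,0))]
def pt(p,o):
    x,y,b,dz=o; c,n=np.cos(p[2]),np.sin(p[2]); return [p[0]+c*x-n*y,p[1]+n*x+c*y,(p[3] if b==P else 0)+dz]
f=lambda p:np.concatenate([proj(i,pt(p,o))-u for i,u,o in obs])
for sel in ('all','top','scene'):
    O=obs
    if sel!='all': obs=[o for o in O if (o[0] is T)==(sel=='top')]
    r=least_squares(f,[520,-140,0.05,124],loss='soft_l1'); print(sel,r.x.round(3)); print(r.fun.reshape(-1,2).round(1).tolist()); 
    obs=O
print('box front bottom',onz(T,190,222,0),onz(T,335,230,0))
E
python3 fit.py
```

```text
all [ 5.40875e+02 -1.55284e+02  5.30000e-02  1.20090e+02]
[[0.3, 0.7], [0.8, 0.3], [1.7, -0.1], [1.4, -0.6], [-2.0, -0.4], [0.0, -0.3], [0.5, 0.6], [0.1, 0.8], [-0.2, -0.2], [-0.4, 3.2], [-0.5, 6.3], [-1.2, 2.3]]
top [ 5.39200e+02 -1.49225e+02  3.50000e-02  1.35323e+02]
[[-0.5, 0.1], [0.4, 0.1], [-0.0, -0.1], [0.0, -0.1]]
scene [ 5.54949e+02 -1.69756e+02  8.30000e-02  1.11434e+02]
[[-0.9, -0.7], [-0.0, -0.7], [0.8, 1.0], [0.3, 0.9], [0.0, -0.2], [0.9, -0.5], [-0.3, 2.5], [-0.8, -0.3]]
box front bottom [642.45219582 474.4026302    0.        ] [615.05801465  19.10969939   0.        ]
```

Request:
move_arm(
  motion=[
    {"tx": 0.07, "ty": -0.2, "tz": -0.02, "wz": 0.04},
    {"tx": 0.14, "ty": -0.4, "tz": -0.04, "wz": 0.08},
    {"tx": 0.238, "ty": -0.6, "tz": -0.08, "wz": 0.12},
    {"tx": 0.238, "ty": -0.65, "tz": -0.1, "wz": 0.128},
    {"tx": 0.238, "ty": -0.65, "tz": -0.1, "wz": 0.128},
    {"tx": 0.238, "ty": -0.65, "tz": -0.1, "wz": 0.128},
    {"tx": 0.238, "ty": -0.65, "tz": -0.1, "wz": 0.128},
    {"tx": 0.238, "ty": -0.65, "tz": -0.1, "wz": 0.128},
  ],
  gripper=0.75,
  grip_force=30,
)

```text
schema error: expected keys tx, ty, tz, wx, wy, wz
```

Request:
move_arm(
  motion=[
    {"tx": 0.07, "ty": -0.2, "tz": -0.02, "wx": 0, "wy": 0, "wz": 0.04},
    {"tx": 0.14, "ty": -0.4, "tz": -0.04, "wx": 0, "wy": 0, "wz": 0.08},
    {"tx": 0.238, "ty": -0.6, "tz": -0.08, "wx": 0, "wy": 0, "wz": 0.12},
    {"tx": 0.238, "ty": -0.65, "tz": -0.1, "wx": 0, "wy": 0, "wz": 0.128},
    {"tx": 0.238, "ty": -0.65, "tz": -0.1, "wx": 0, "wy": 0, "wz": 0.128},
    {"tx": 0.238, "ty": -0.65, "tz": -0.1, "wx": 0, "wy": 0, "wz": 0.128},
    {"tx": 0.238, "ty": -0.65, "tz": -0.1, "wx": 0, "wy": 0, "wz": 0.128},
    {"tx": 0.238, "ty": -0.65, "tz": -0.1, "wx": 0, "wy": 0, "wz": 0.128},
    {"tx": 0.238, "ty": -0.65, "tz": -0.1, "wx": 0, "wy": 0, "wz": 0.128},
    {"tx": 0.238, "ty": -0.65, "tz": -0.1, "wx": 0, "wy": 0, "wz": 0.128},
  ],
  gripper=0.75,
  grip_force=30,
)

```text
time: 1.55
ee_pos: [445.9, 74.7, 151.0]
tool_rot: [-3.141, -0.001, 3.134]
ft_force: [-0.3, 1.0, 0.1]
grip_width: 64.1
grip_force: 0.0
```

Request:
move_arm(
  motion=[
    {"tx": 0, "ty": 0, "tz": -0.06, "wx": 0, "wy": 0, "wz": 0},
    {"tx": 0, "ty": 0, "tz": -0.12, "wx": 0, "wy": 0, "wz": 0},
    {"tx": 0, "ty": 0, "tz": -0.16, "wx": 0, "wy": 0, "wz": 0},
    {"tx": 0, "ty": 0, "tz": -0.175, "wx": 0, "wy": 0, "wz": 0},
    {"tx": 0, "ty": 0, "tz": -0.175, "wx": 0, "wy": 0, "wz": 0},
    {"tx": 0, "ty": 0, "tz": -0.175, "wx": 0, "wy": 0, "wz": 0},
  ],
)

```text
time: 2.3
ee_pos: [446.6, 78.2, 12.8]
tool_rot: [-3.141, 0.003, 3.141]
ft_force: [0.6, 0.5, 0.1]
grip_width: 64.2
grip_force: 0.0
```

```bash
python3 - <<'E'
from h import *
s=read_state(); print(s['ee_pos'],s['tool_rot'],s['ft_force'])
a=get_image('scene'); b=get_image('top')
c=np.hstack([cv2.resize(a['color'][255:345,250:380],None,fx=3,fy=3*1.0,interpolation=2),cv2.resize(b['color'][240:330,235:335],None,fx=3,fy=3,interpolation=2)])
cv2.imwrite('pics/g1.png',c[...,::-1])
E
```

```text
[446.56005918  78.15917662  12.77472159] [-3.14137672e+00  2.97210901e-03  3.14139602e+00] [0.61127662 0.4940205  0.07515901]
```

View pics/g1.png

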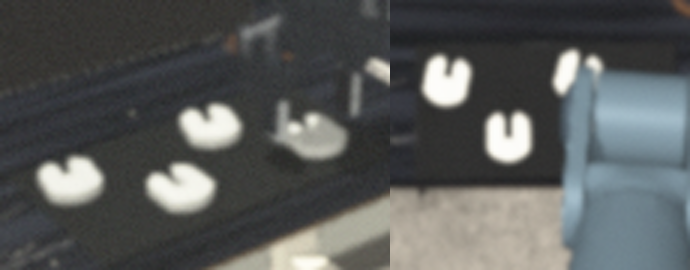

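The fingers straddle the near-right weight (left tip at about (283,125), right tip at (355,110) in the crop). I'll lower and grip.

Request:
move_arm(
  motion=[
    {"tx": 0, "ty": 0, "tz": -0.01, "wx": 0, "wy": 0, "wz": 0},
    {"tx": 0, "ty": 0, "tz": -0.01, "wx": 0, "wy": 0, "wz": 0},
    {"tx": 0, "ty": 0, "tz": -0.01, "wx": 0, "wy": 0, "wz": 0},
  ],
)

```text
time: 2.78
ee_pos: [445.1, 78.0, 3.2]
tool_rot: [3.142, -0.0, 3.141]
ft_force: [0.0, 0.1, 1.1]
grip_width: 64.4
grip_force: 0.0
```

Request:
move_arm(
  motion=[
    {"tx": 0, "ty": 0, "tz": 0, "wx": 0, "wy": 0, "wz": 0},
    {"tx": 0, "ty": 0, "tz": 0, "wx": 0, "wy": 0, "wz": 0},
    {"tx": 0, "ty": 0, "tz": 0, "wx": 0, "wy": 0, "wz": 0},
    {"tx": 0, "ty": 0, "tz": 0, "wx": 0, "wy": 0, "wz": 0},
    {"tx": 0, "ty": 0, "tz": 0, "wx": 0, "wy": 0, "wz": 0},
  ],
  gripper=0.3,
  grip_force=30,
)

```text
time: 3.4
ee_pos: [445.5, 78.0, 3.6]
tool_rot: [-3.142, 0.001, 3.141]
ft_force: [-0.4, 0.2, 4.6]
grip_width: 40.9
grip_force: 30.9
```

Request:
move_arm(
  motion=[
    {"tx": 0, "ty": 0, "tz": 0.003, "wx": 0, "wy": 0, "wz": 0},
    {"tx": 0, "ty": 0, "tz": 0.003, "wx": 0, "wy": 0, "wz": 0},
    {"tx": 0, "ty": 0, "tz": 0.003, "wx": 0, "wy": 0, "wz": 0},
  ],
  gripper=0.56,
)

```text
time: 3.78
ee_pos: [444.9, 78.0, 5.5]
tool_rot: [3.142, -0.0, 3.141]
ft_force: [0.3, -0.8, 0.3]
grip_width: 47.9
grip_force: 0.0
```

Request:
move_arm(
  motion=[
    {"tx": 0, "ty": 0, "tz": 0, "wx": 0, "wy": 0, "wz": 0},
    {"tx": 0, "ty": 0, "tz": 0, "wx": 0, "wy": 0, "wz": 0},
    {"tx": 0, "ty": 0, "tz": 0, "wx": 0, "wy": 0, "wz": 0},
  ],
  gripper=0.3,
)

```text
time: 4.15
ee_pos: [445.2, 78.0, 5.8]
tool_rot: [-3.142, -0.0, 3.141]
ft_force: [-0.7, 0.2, 2.5]
grip_width: 40.8
grip_force: 30.7
```

Request:
move_arm(
  motion=[
    {"tx": 0, "ty": 0, "tz": 0.05, "wx": 0, "wy": 0, "wz": 0},
    {"tx": 0, "ty": 0, "tz": 0.12, "wx": 0, "wy": 0, "wz": 0},
    {"tx": 0, "ty": -0.05, "tz": 0.19, "wx": 0, "wy": 0, "wz": 0.016},
    {"tx": 0.02, "ty": -0.12, "tz": 0.205, "wx": 0, "wy": 0, "wz": 0.016},
    {"tx": 0.04, "ty": -0.19, "tz": 0.205, "wx": 0, "wy": 0, "wz": 0.016},
    {"tx": 0.06, "ty": -0.25, "tz": 0.205, "wx": 0, "wy": 0, "wz": 0.016},
    {"tx": 0.064, "ty": -0.291, "tz": 0.2, "wx": 0, "wy": 0, "wz": 0.016},
    {"tx": 0.064, "ty": -0.291, "tz": 0.194, "wx": 0, "wy": 0, "wz": 0.016},
    {"tx": 0.064, "ty": -0.291, "tz": 0.194, "wx": 0, "wy": 0, "wz": 0.016},
    {"tx": 0.064, "ty": -0.291, "tz": 0.194, "wx": 0, "wy": 0, "wz": 0.016},
    {"tx": 0.064, "ty": -0.291, "tz": 0.194, "wx": 0, "wy": 0, "wz": 0.016},
  ],
)

```text
time: 5.52
ee_pos: [496.5, -154.0, 161.1]
tool_rot: [-3.141, 0.0, -3.091]
ft_force: [0.7, -0.4, -1.2]
grip_width: 41.0
grip_force: 31.2
```

```bash
python3 - <<'E'
from h import *
s=read_state(); print(s['ee_pos'],s['tool_rot'],s['ft_force'],s['grip_width'])
a=get_image('scene'); b=get_image('top')
print(proj(a,s['ee_pos']),proj(b,s['ee_pos']))
c=np.vstack([np.hstack([cv2.resize(a['color'][160:260,345:445],None,fx=4,fy=4,interpolation=2),cv2.resize(b['color'][200:300,345:445],None,fx=4,fy=4,interpolation=2)])])
cv2.imwrite('pics/p1.png',c[...,::-1])
E
```

```text
[ 496.46983434 -154.02791541  161.07648124] [-3.14143589e+00  2.88384286e-04 -3.09070860e+00] [ 0.68407044 -0.3869126  -1.19110531] 40.96649582417173
[413.3967554  213.24004481] [401.00534823 263.08148831]
```

View pics/p1.png

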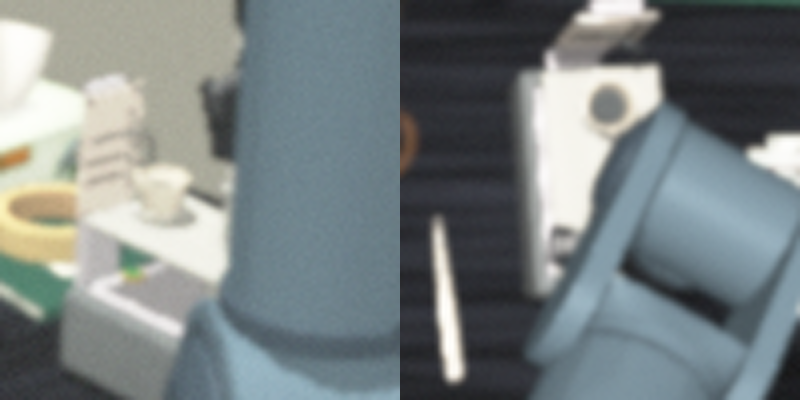

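The arm hides the stem from both cameras here, and the weight is held over the pan front. I'll tighten the stem estimate from the free views already taken.

```bash
sed -i '/^for sel/,$d' fit.py; cat >> fit.py <<'E'
O=obs
for z in (116,120,124,128):
    for nm,sel in (('top',O[:4]),('scene',O[4:9])):
        obs=sel; r=least_squares(lambda q:f([*q,z]),[520,-140,0.05]); print(z,nm,r.x.round(3),'rms',np.sqrt((r.fun**2).mean()).round(2))
print('stem ray scene head at z=164/172', onz(S,*s(387,181),164),onz(S,*s(387,181),172),'base 120/128',onz(S,*s(383,262),120),onz(S,*s(383,262),128))
p=[541,-152,.05,122]
for d in (0,44): 
    u=proj(T,pt(p,(0,0,P,d))); print('pred top crop',(u-[345,190])*6)
# edge profile across the pan in initial top image near the stem row
g=cv2.imread('pics/top0.png').max(2).astype(float)
for v in (238,242,255,260,265):
    row=cv2.resize(g[v-1:v+2,370:425].mean(0)[None],None,fx=4,fy=1,interpolation=cv2.INTER_LINEAR)[0]; print(v,g[v-1:v+2,372:420].mean(0).astype(int).tolist())
E
python3 fit.py
```

```text
116 top [ 5.41570e+02 -1.52819e+02  3.50000e-02] rms 0.39
116 scene [ 5.47648e+02 -1.62421e+02  9.20000e-02] rms 0.6
120 top [ 5.41080e+02 -1.52076e+02  3.50000e-02] rms 0.34
120 scene [ 5.41146e+02 -1.56133e+02  8.90000e-02] rms 0.56
124 top [ 5.40589e+02 -1.51333e+02  3.50000e-02] rms 0.3
124 scene [ 5.34645e+02 -1.49845e+02  8.50000e-02] rms 0.53
128 top [ 5.40099e+02 -1.50589e+02  3.50000e-02] rms 0.27
128 scene [ 5.28144e+02 -1.43559e+02  8.20000e-02] rms 0.52
stem ray scene head at z=164/172 [ 545.0863959  -158.75558654  164.        ] [ 531.03476297 -145.13480331  172.        ] base 120/128 [ 539.89796039 -155.19052117  120.        ] [ 526.88455891 -142.55770164  128.        ]
pred top crop [313.4148905  352.48034462]
pred top crop [330.7934913  341.59469334]
238 [55, 65, 78, 98, 127, 151, 168, 198, 230, 237, 240, 243, 244, 244, 243, 242, 242, 242, 243, 243, 244, 243, 243, 243, 243, 242, 242, 243, 242, 242, 242, 242, 243, 243, 243, 242, 242, 240, 227, 168, 92, 53, 50, 50, 50, 50, 48, 49]
242 [52, 60, 73, 89, 114, 144, 166, 205, 240, 247, 244, 243, 244, 244, 243, 243, 242, 241, 242, 243, 243, 243, 244, 244, 243, 243, 244, 243, 242, 242, 241, 241, 242, 242, 243, 242, 242, 241, 230, 177, 102, 65, 61, 60, 60, 60, 60, 60]
255 [58, 59, 67, 77, 92, 117, 145, 166, 202, 239, 246, 244, 242, 242, 243, 243, 242, 242, 241, 242, 242, 243, 243, 243, 243, 243, 242, 241, 239, 239, 240, 240, 240, 240, 240, 241, 241, 241, 240, 229, 177, 103, 63, 53, 53, 52, 52, 53]
260 [57, 56, 61, 72, 83, 105, 136, 162, 189, 226, 241, 241, 240, 242, 243, 242, 242, 241, 241, 241, 242, 243, 243, 243, 243, 243, 243, 243, 242, 242, 242, 242, 241, 241, 240, 240, 241, 240, 240, 236, 212, 149, 83, 57, 54, 54, 53, 52]
265 [56, 58, 61, 68, 79, 98, 126, 150, 165, 195, 230, 237, 239, 241, 242, 242, 242, 241, 241, 241, 241, 242, 243, 243, 243, 242, 243, 243, 242, 241, 241, 242, 241, 240, 240, 240, 241, 240, 240, 240, 229, 175, 100, 60, 54, 53, 53, 54]
```

```bash
python3 - <<'E'
from h import *
T=get_image('top')
R=np.array([onz(T,u,v,122)[:2] for v,u in ((238,411.3),(242,411.45),(255,412.45),(260,413.05),(265,413.4))])
L=np.array([onz(T,u,v,122)[:2] for v,u in ((238,379),(242,378.8),(255,379.9),(260,380.25),(265,381.05))])
for E in (R,L):
    k=np.polyfit(E[:,0],E[:,1],1); print('yaw',k[0],'y at 541',np.polyval(k,541),'at 500',np.polyval(k,500))
E
```

```text
yaw 0.04680564623141804 y at 541 -194.56876005271545 at 500 -196.48779154820357
yaw 0.0522978490356639 y at 541 -101.26291929741924 at 500 -103.40713110788147
```

Request:
move_arm(
  motion=[
    {"tx": 0, "ty": 0, "tz": -0.015, "wx": 0, "wy": 0, "wz": 0},
    {"tx": 0, "ty": 0, "tz": -0.03, "wx": 0, "wy": 0, "wz": 0},
    {"tx": 0, "ty": 0, "tz": -0.038, "wx": 0, "wy": 0, "wz": 0},
    {"tx": 0, "ty": 0, "tz": -0.038, "wx": 0, "wy": 0, "wz": 0},
    {"tx": 0, "ty": 0, "tz": -0.038, "wx": 0, "wy": 0, "wz": 0},
    {"tx": 0, "ty": 0, "tz": -0.038, "wx": 0, "wy": 0, "wz": 0},
  ],
)

```text
time: 6.52
ee_pos: [496.7, -155.0, 131.0]
tool_rot: [-3.141, 0.001, -3.092]
ft_force: [0.0, -0.3, -1.0]
grip_width: 40.7
grip_force: 31.2
```

```bash
cat >> h.py <<'E'
def panshift(ref='pics/scene0.png'):
    """image shift (px, rows down) of crucible/pan patch against the start picture"""
    a=cv2.cvtColor(cv2.imread(ref),cv2.COLOR_BGR2GRAY).astype(np.float32); im=get_image('scene')
    b=cv2.cvtColor(im['color'],cv2.COLOR_RGB2GRAY).astype(np.float32)
    t=a[198:220,372:397]; w=b[190:245,366:403]
    t=cv2.resize(t,None,fx=4,fy=4,interpolation=2); w=cv2.resize(w,None,fx=4,fy=4,interpolation=2)
    r=cv2.matchTemplate(w,t,cv2.TM_CCOEFF_NORMED); _,m,_,l=cv2.minMaxLoc(r)
    return l[0]/4-6,l[1]/4-8,round(m,3)
E
python3 - <<'E'
from h import *
s=read_state(); print(s['ee_pos'],s['ft_force'],panshift())
a=get_image('scene'); print(proj(a,[600,-150,110])-proj(a,[600,-150,120]))
E
```

```text
[ 496.71794774 -154.98195115  130.96549431] [ 0.01407499 -0.3242504  -1.01413001] (-0.5, 0.0, 0.961)
[-0.20379939  3.35234065]
```

Request:
move_arm(
  motion=[
    {"tx": 0, "ty": 0, "tz": -0.006, "wx": 0, "wy": 0, "wz": 0},
    {"tx": 0, "ty": 0, "tz": -0.012, "wx": 0, "wy": 0, "wz": 0},
    {"tx": 0, "ty": 0, "tz": -0.012, "wx": 0, "wy": 0, "wz": 0},
    {"tx": 0, "ty": 0, "tz": -0.012, "wx": 0, "wy": 0, "wz": 0},
  ],
)

```text
time: 7.12
ee_pos: [496.3, -154.7, 120.8]
tool_rot: [3.141, -0.0, -3.092]
ft_force: [0.1, 0.4, -0.4]
grip_width: 40.8
grip_force: 31.2
```

```bash
python3 - <<'E'
from h import *
s=read_state(); print(s['ee_pos'],s['ft_force'],panshift(),panshift())
E
```

```text
[ 496.2717552  -154.73816156  120.79192875] [ 0.1368799   0.44085944 -0.35034187] (-0.5, 1.75, 0.909) (-0.5, 1.75, 0.912)
```

Request:
move_arm(
  motion=[
    {"tx": 0.008, "ty": 0.0004, "tz": 0.002, "wx": 0, "wy": 0, "wz": 0},
    {"tx": 0.016, "ty": 0.0008, "tz": 0.002, "wx": 0, "wy": 0, "wz": 0},
    {"tx": 0.023, "ty": 0.0012, "tz": 0.002, "wx": 0, "wy": 0, "wz": 0},
    {"tx": 0.027, "ty": 0.0014, "tz": 0.002, "wx": 0, "wy": 0, "wz": 0},
    {"tx": 0.031, "ty": 0.0016, "tz": 0.002, "wx": 0, "wy": 0, "wz": 0},
    {"tx": 0.031, "ty": 0.0016, "tz": 0.002, "wx": 0, "wy": 0, "wz": 0},
  ],
  grip_force=20,
)

```text
time: 7.98
ee_pos: [521.4, -153.5, 122.5]
tool_rot: [-3.142, 0.0, -3.092]
ft_force: [-0.0, -0.4, -1.3]
grip_width: 41.0
grip_force: 31.2
```

```bash
python3 - <<'E'
from h import *
s=read_state(); print(s['ee_pos'],s['ft_force'],s['torque'],panshift())
E
```

```text
[ 521.42948553 -153.53123704  122.49618826] [-0.03647248 -0.38914388 -1.26800096] [ 0.03461065 -0.03665845 -0.04271416] (-1.5, 1.0, 0.804)
```

Request:
move_arm(
  motion=[
    {"tx": 0.003, "ty": 0.00015, "tz": 0, "wx": 0, "wy": 0, "wz": 0},
    {"tx": 0.006, "ty": 0.0003, "tz": 0, "wx": 0, "wy": 0, "wz": 0},
    {"tx": 0.009, "ty": 0.00045, "tz": 0, "wx": 0, "wy": 0, "wz": 0},
    {"tx": 0.009, "ty": 0.00045, "tz": 0, "wx": 0, "wy": 0, "wz": 0},
  ],
  gripper=0.3,
  grip_force=20,
)

```text
time: 8.52
ee_pos: [528.7, -153.2, 122.5]
tool_rot: [-3.141, 0.0, -3.092]
ft_force: [-0.1, -0.2, -1.3]
grip_width: 40.5
grip_force: 31.2
```

```bash
python3 - <<'E'
from h import *
s=read_state(); print(s['ee_pos'],s['ft_force'],s['torque'],s['grip_force'],panshift())
E
```

```text
[ 528.66892063 -153.19665306  122.54800264] [-0.05597077 -0.16422211 -1.27026798] [-0.04401935 -0.0584054   0.01728535] 31.226393580436707 (-3.0, 0.75, 0.723)
```

Request:
move_arm(
  motion=[
    {"tx": 0.002, "ty": 0.0001, "tz": 0, "wx": 0, "wy": 0, "wz": 0},
    {"tx": 0.004, "ty": 0.0002, "tz": 0, "wx": 0, "wy": 0, "wz": 0},
    {"tx": 0.005, "ty": 0.00025, "tz": 0, "wx": 0, "wy": 0, "wz": 0},
    {"tx": 0.005, "ty": 0.00025, "tz": 0, "wx": 0, "wy": 0, "wz": 0},
  ],
)

```text
time: 9.07
ee_pos: [532.5, -153.0, 122.5]
tool_rot: [-3.142, 0.0, -3.092]
ft_force: [0.1, -0.3, -0.7]
grip_width: 40.9
grip_force: 31.2
```

Request:
move_arm(
  motion=[
    {"tx": 0.001, "ty": 0.0, "tz": 0, "wx": 0, "wy": 0, "wz": 0},
    {"tx": 0.002, "ty": 0.0001, "tz": 0, "wx": 0, "wy": 0, "wz": 0},
    {"tx": 0.002, "ty": 0.0001, "tz": 0, "wx": 0, "wy": 0, "wz": 0},
  ],
)

```text
time: 9.45
ee_pos: [534.1, -152.9, 122.5]
tool_rot: [-3.142, 0.0, -3.092]
ft_force: [0.2, -0.1, 0.2]
grip_width: 40.6
grip_force: 31.2
```

Request:
move_arm(
  motion=[
    {"tx": 0.001, "ty": 0.0, "tz": 0, "wx": 0, "wy": 0, "wz": 0},
    {"tx": 0.0015, "ty": 0.0001, "tz": 0, "wx": 0, "wy": 0, "wz": 0},
    {"tx": 0.0015, "ty": 0.0001, "tz": 0, "wx": 0, "wy": 0, "wz": 0},
  ],
)

```text
time: 9.82
ee_pos: [535.3, -152.8, 122.5]
tool_rot: [-3.142, 0.0, -3.092]
ft_force: [-0.1, 0.1, -0.8]
grip_width: 41.4
grip_force: 31.2
```

Request:
move_arm(
  motion=[
    {"tx": 0.001, "ty": 0.0, "tz": 0, "wx": 0, "wy": 0, "wz": 0},
    {"tx": 0.0015, "ty": 0.0001, "tz": 0, "wx": 0, "wy": 0, "wz": 0},
    {"tx": 0.0015, "ty": 0.0001, "tz": 0, "wx": 0, "wy": 0, "wz": 0},
  ],
)

```text
time: 10.2
ee_pos: [536.4, -152.7, 122.5]
tool_rot: [3.142, 0.0, -3.092]
ft_force: [-0.5, -0.4, 0.2]
grip_width: 41.2
grip_force: 31.2
```

Request:
move_arm(
  motion=[
    {"tx": 0.001, "ty": 0.0, "tz": 0, "wx": 0, "wy": 0, "wz": 0},
    {"tx": 0.0015, "ty": 0.0001, "tz": 0, "wx": 0, "wy": 0, "wz": 0},
    {"tx": 0.0015, "ty": 0.0001, "tz": 0, "wx": 0, "wy": 0, "wz": 0},
  ],
)

```text
time: 10.58
ee_pos: [537.7, -152.7, 122.5]
tool_rot: [-3.142, 0.0, -3.092]
ft_force: [-0.1, 0.1, -0.8]
grip_width: 40.4
grip_force: 31.2
```

Request:
move_arm(
  motion=[
    {"tx": 0.001, "ty": 0.0, "tz": 0, "wx": 0, "wy": 0, "wz": 0},
    {"tx": 0.0015, "ty": 0.0001, "tz": 0, "wx": 0, "wy": 0, "wz": 0},
    {"tx": 0.0015, "ty": 0.0001, "tz": 0, "wx": 0, "wy": 0, "wz": 0},
  ],
)

```text
time: 10.95
ee_pos: [538.9, -152.6, 122.5]
tool_rot: [-3.142, 0.0, -3.092]
ft_force: [0.1, 0.5, -0.5]
grip_width: 40.7
grip_force: 31.2
```

Request:
move_arm(
  motion=[
    {"tx": 0.001, "ty": 0.0, "tz": 0, "wx": 0, "wy": 0, "wz": 0},
    {"tx": 0.0015, "ty": 0.0001, "tz": 0, "wx": 0, "wy": 0, "wz": 0},
    {"tx": 0.0015, "ty": 0.0001, "tz": 0, "wx": 0, "wy": 0, "wz": 0},
  ],
)

```text
time: 11.32
ee_pos: [540.1, -152.5, 122.5]
tool_rot: [-3.142, 0.0, -3.092]
ft_force: [0.8, -0.4, -0.3]
grip_width: 40.9
grip_force: 31.2
```

Request:
move_arm(
  motion=[
    {"tx": 0.001, "ty": 0.0, "tz": 0, "wx": 0, "wy": 0, "wz": 0},
    {"tx": 0.0015, "ty": 0.0001, "tz": 0, "wx": 0, "wy": 0, "wz": 0},
    {"tx": 0.0015, "ty": 0.0001, "tz": 0, "wx": 0, "wy": 0, "wz": 0},
  ],
)

```text
time: 11.7
ee_pos: [541.2, -152.4, 122.5]
tool_rot: [3.142, 0.0, -3.092]
ft_force: [-0.6, 0.6, -0.6]
grip_width: 40.6
grip_force: 31.2
```

Request:
move_arm(
  motion=[
    {"tx": 0.001, "ty": 0.0, "tz": 0, "wx": 0, "wy": 0, "wz": 0},
    {"tx": 0.0015, "ty": 0.0001, "tz": 0, "wx": 0, "wy": 0, "wz": 0},
    {"tx": 0.0015, "ty": 0.0001, "tz": 0, "wx": 0, "wy": 0, "wz": 0},
  ],
)

```text
time: 12.08
ee_pos: [542.5, -152.3, 122.5]
tool_rot: [-3.142, 0.0, -3.092]
ft_force: [-0.2, 0.4, -1.0]
grip_width: 41.1
grip_force: 31.2
```

Request:
move_arm(
  motion=[
    {"tx": 0.001, "ty": 0.0, "tz": 0, "wx": 0, "wy": 0, "wz": 0},
    {"tx": 0.0015, "ty": 0.0001, "tz": 0, "wx": 0, "wy": 0, "wz": 0},
    {"tx": 0.0015, "ty": 0.0001, "tz": 0, "wx": 0, "wy": 0, "wz": 0},
  ],
)

```text
time: 12.45
ee_pos: [543.7, -152.2, 122.5]
tool_rot: [3.142, 0.0, -3.092]
ft_force: [0.1, 0.0, -0.1]
grip_width: 40.8
grip_force: 31.2
```

Request:
move_arm(
  motion=[
    {"tx": 0.001, "ty": 0.0, "tz": 0, "wx": 0, "wy": 0, "wz": 0},
    {"tx": 0.0015, "ty": 0.0001, "tz": 0, "wx": 0, "wy": 0, "wz": 0},
    {"tx": 0.0015, "ty": 0.0001, "tz": 0, "wx": 0, "wy": 0, "wz": 0},
  ],
)

```text
time: 12.82
ee_pos: [544.8, -152.2, 122.5]
tool_rot: [-3.142, 0.0, -3.092]
ft_force: [-0.4, 0.6, -1.3]
grip_width: 40.9
grip_force: 31.2
```

```bash
python3 - <<'E'
from h import *
s=read_state(); print(s['ee_pos'],s['ft_force'])
a=get_image('scene'); b=get_image('top')
print(proj(a,s['ee_pos'])-[345,160],proj(b,s['ee_pos']))
c=np.hstack([cv2.resize(a['color'][160:260,345:445],None,fx=4,fy=4,interpolation=2),cv2.resize(b['color'][190:290,345:445],None,fx=4,fy=4,interpolation=2)])
cv2.imwrite('pics/p2.png',c[...,::-1])
E
```

```text
[ 544.82555259 -152.18274547  122.48834947] [-0.37122263  0.5852734  -1.30521037]
[54.16802955 60.78184585] [397.29196392 247.40134174]
```

View pics/p2.png

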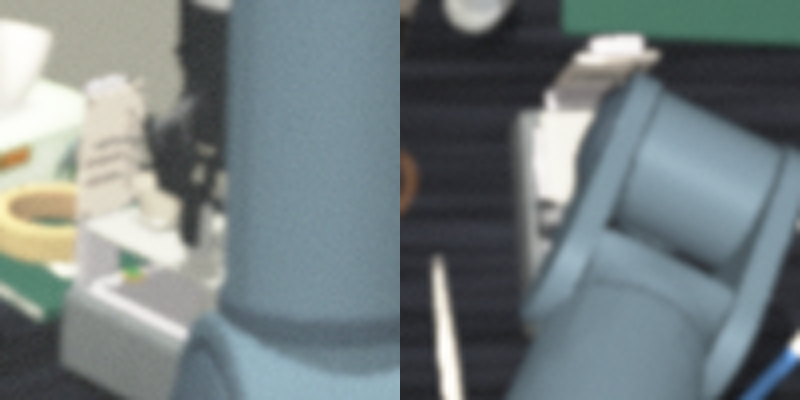

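The left finger is near (190,230) in the scene crop, clear of the crucible at (160,205). The stem hasn't been felt yet, so I'll cross-check its x from the crucible, which stands 62 mm behind it.

```bash
python3 - <<'E'
from h import *
T=get_image('top');S=get_image('scene')
t=lambda a,b:(345+(a+.5)/6-.5,190+(b+.5)/6-.5); s=lambda a,b:(325+(a+.5)/5-.5,170+(b+.5)/5-.5)
for u in ((313,217),(316,222)): print('top crucible rim',onz(T,*t(*u),153)-[62*.9988,62*.05,0])
print('scene rim',onz(S,*s(304,167),153)-[62*.9988,62*.05,0])
for u in ((301,497),(301,165)): print('pan front/back edge',onz(T,*t(*u),123))
E
```

```text
top crucible rim [ 540.79919857 -149.84688083  153.        ]
top crucible rim [ 538.41337948 -151.18929315  153.        ]
scene rim [ 542.66778558 -156.65146581  153.        ]
pan front/back edge [ 473.12141454 -142.76628462  123.        ]
pan front/back edge [ 633.03081843 -147.29128323  123.        ]
```

Request:
move_arm(
  motion=[
    {"tx": 0.001, "ty": 0.0, "tz": 0, "wx": 0, "wy": 0, "wz": 0},
    {"tx": 0.0015, "ty": 0.0001, "tz": 0, "wx": 0, "wy": 0, "wz": 0},
    {"tx": 0.0015, "ty": 0.0001, "tz": 0, "wx": 0, "wy": 0, "wz": 0},
  ],
)

```text
time: 13.4
ee_pos: [545.0, -152.1, 121.9]
tool_rot: [3.141, -0.003, -3.092]
ft_force: [-4.9, -1.1, 0.4]
grip_width: 40.9
grip_force: 31.2
```

Request:
move_arm(
  motion=[
    {"tx": 0, "ty": 0.0, "tz": 0, "wx": 0, "wy": 0, "wz": 0},
    {"tx": 0, "ty": 0, "tz": 0, "wx": 0, "wy": 0, "wz": 0},
    {"tx": -0.001, "ty": 0, "tz": 0, "wx": 0, "wy": 0, "wz": 0},
    {"tx": -0.0012, "ty": 0, "tz": -0.003, "wx": 0, "wy": 0, "wz": 0},
    {"tx": -0.0012, "ty": 0, "tz": -0.007, "wx": 0, "wy": 0, "wz": 0},
    {"tx": -0.0012, "ty": 0, "tz": -0.007, "wx": 0, "wy": 0, "wz": 0},
    {"tx": -0.0012, "ty": 0, "tz": -0.007, "wx": 0, "wy": 0, "wz": 0},
  ],
)

```text
time: 14.28
ee_pos: [545.0, -152.1, 116.9]
tool_rot: [3.141, -0.0, -3.092]
ft_force: [-3.7, -2.0, 0.3]
grip_width: 41.0
grip_force: 31.3
```

Request:
move_arm(
  motion=[
    {"tx": 0, "ty": 0, "tz": 0, "wx": 0, "wy": 0, "wz": 0},
    {"tx": 0, "ty": 0, "tz": 0, "wx": 0, "wy": 0, "wz": 0},
    {"tx": 0, "ty": 0, "tz": 0, "wx": 0, "wy": 0, "wz": 0},
    {"tx": 0, "ty": 0, "tz": 0, "wx": 0, "wy": 0, "wz": 0},
  ],
  gripper=0.65,
  grip_force=20,
)

```text
time: 14.78
ee_pos: [545.3, -152.1, 117.0]
tool_rot: [-3.141, 0.001, -3.092]
ft_force: [-0.3, 0.3, 0.7]
grip_width: 55.3
grip_force: 0.0
```

Request:
move_arm(
  motion=[
    {"tx": 0, "ty": 0, "tz": 0.04, "wx": 0, "wy": 0, "wz": 0},
    {"tx": 0, "ty": 0, "tz": 0.1, "wx": 0, "wy": 0, "wz": 0},
    {"tx": -0.03, "ty": 0.06, "tz": 0.1, "wx": 0, "wy": 0, "wz": 0.01},
    {"tx": -0.06, "ty": 0.13, "tz": 0.1, "wx": 0, "wy": 0, "wz": 0.02},
    {"tx": -0.09, "ty": 0.2, "tz": 0.08, "wx": 0, "wy": 0, "wz": 0.02},
    {"tx": -0.12, "ty": 0.27, "tz": 0.05, "wx": 0, "wy": 0, "wz": 0.02},
    {"tx": -0.1265, "ty": 0.34, "tz": 0, "wx": 0, "wy": 0, "wz": 0.02},
    {"tx": -0.1265, "ty": 0.41, "tz": -0.04, "wx": 0, "wy": 0, "wz": 0.02},
    {"tx": -0.1265, "ty": 0.451, "tz": -0.07, "wx": 0, "wy": 0, "wz": 0.02},
    {"tx": -0.1265, "ty": 0.451, "tz": -0.1, "wx": 0, "wy": 0, "wz": 0.02},
    {"tx": -0.1265, "ty": 0.451, "tz": -0.1, "wx": 0, "wy": 0, "wz": 0.02},
    {"tx": -0.1265, "ty": 0.451, "tz": -0.1, "wx": 0, "wy": 0, "wz": 0.02},
  ],
)

```text
time: 16.27
ee_pos: [444.7, 208.6, 37.9]
tool_rot: [3.141, 0.002, -3.03]
ft_force: [-0.0, -0.1, 0.5]
grip_width: 55.7
grip_force: 0.0
```

```bash
python3 - <<'E'
from h import *
s=read_state(); print(s['ee_pos'],s['tool_rot'],s['grip_width'])
a=get_image('scene'); print(panshift())
c=np.hstack([cv2.resize(a['color'][170:270,345:445],None,fx=4,fy=4,interpolation=2),cv2.resize(a['color'][250:350,250:350],None,fx=4,fy=4,interpolation=2)])
cv2.imwrite('pics/p3.png',c[...,::-1])
E
```

```text
[444.68431161 208.56552534  37.88211515] [ 3.14139390e+00  1.59931559e-03 -3.02987579e+00] 55.65096558012589
(0.0, 3.25, 0.868)
```

View pics/p3.png

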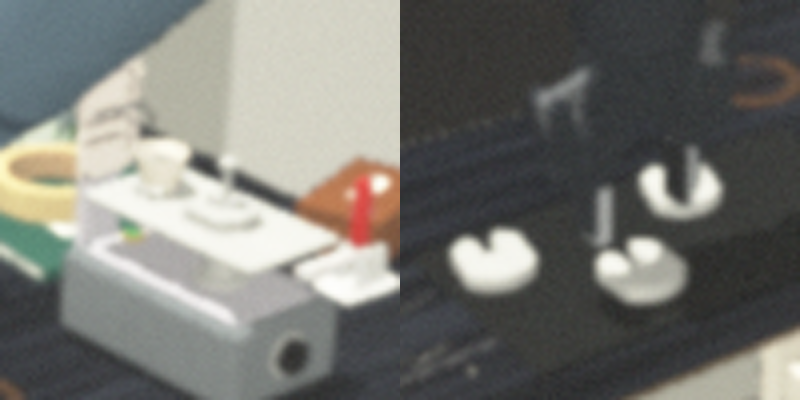

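The first weight lies flat on the stem (about (222,212) in the left crop), and the pan has sunk about 10 mm. The fingers straddle the second weight ((640,270) in the right crop).

Request:
move_arm(
  motion=[
    {"tx": 0, "ty": 0, "tz": -0.02, "wx": 0, "wy": 0, "wz": 0},
    {"tx": 0, "ty": 0, "tz": -0.035, "wx": 0, "wy": 0, "wz": 0},
    {"tx": 0, "ty": 0, "tz": -0.0395, "wx": 0, "wy": 0, "wz": 0},
    {"tx": 0, "ty": 0, "tz": -0.0395, "wx": 0, "wy": 0, "wz": 0},
  ],
)

```text
time: 16.88
ee_pos: [443.5, 208.6, 4.7]
tool_rot: [-3.141, -0.001, -3.029]
ft_force: [-0.8, 0.4, -1.0]
grip_width: 55.6
grip_force: 0.0
```

Request:
move_arm(
  motion=[
    {"tx": 0, "ty": 0, "tz": 0, "wx": 0, "wy": 0, "wz": 0},
    {"tx": 0, "ty": 0, "tz": 0, "wx": 0, "wy": 0, "wz": 0},
    {"tx": 0, "ty": 0, "tz": 0, "wx": 0, "wy": 0, "wz": 0},
    {"tx": 0, "ty": 0, "tz": 0, "wx": 0, "wy": 0, "wz": 0},
  ],
  gripper=0.3,
  grip_force=30,
)

```text
time: 17.38
ee_pos: [444.3, 208.8, 5.8]
tool_rot: [3.142, 0.001, -3.029]
ft_force: [-1.1, 0.8, 4.6]
grip_width: 41.1
grip_force: 30.7
```

Request:
move_arm(
  motion=[
    {"tx": 0, "ty": 0, "tz": 0.05, "wx": 0, "wy": 0, "wz": 0},
    {"tx": 0, "ty": -0.03, "tz": 0.12, "wx": 0, "wy": 0, "wz": -0.005},
    {"tx": 0, "ty": -0.09, "tz": 0.18, "wx": 0, "wy": 0, "wz": -0.0197},
    {"tx": 0.01, "ty": -0.16, "tz": 0.2, "wx": 0, "wy": 0, "wz": -0.0197},
    {"tx": 0.03, "ty": -0.23, "tz": 0.2, "wx": 0, "wy": 0, "wz": -0.0197},
    {"tx": 0.045, "ty": -0.3, "tz": 0.2, "wx": 0, "wy": 0, "wz": -0.0197},
    {"tx": 0.0575, "ty": -0.37, "tz": 0.2, "wx": 0, "wy": 0, "wz": -0.0197},
    {"tx": 0.0575, "ty": -0.42, "tz": 0.2, "wx": 0, "wy": 0, "wz": -0.0197},
    {"tx": 0.0575, "ty": -0.455, "tz": 0.2, "wx": 0, "wy": 0, "wz": -0.0197},
    {"tx": 0.0575, "ty": -0.455, "tz": 0.18, "wx": 0, "wy": 0, "wz": -0.0197},
    {"tx": 0.0575, "ty": -0.455, "tz": 0.17, "wx": 0, "wy": 0, "wz": -0.0197},
    {"tx": 0.0575, "ty": -0.455, "tz": 0.17, "wx": 0, "wy": 0, "wz": -0.0197},
  ],
)

```text
time: 18.88
ee_pos: [488.9, -153.7, 139.7]
tool_rot: [3.14, -0.003, -3.09]
ft_force: [0.6, 0.3, -0.1]
grip_width: 40.9
grip_force: 31.0
```

Request:
move_arm(
  motion=[
    {"tx": 0, "ty": 0, "tz": -0.008, "wx": 0, "wy": 0, "wz": 0},
    {"tx": 0, "ty": 0, "tz": -0.014, "wx": 0, "wy": 0, "wz": 0},
    {"tx": 0, "ty": 0, "tz": -0.014, "wx": 0, "wy": 0, "wz": 0},
    {"tx": 0, "ty": 0, "tz": -0.014, "wx": 0, "wy": 0, "wz": 0},
  ],
)

```text
time: 19.38
ee_pos: [490.0, -155.3, 130.3]
tool_rot: [-3.141, 0.0, -3.091]
ft_force: [0.3, -0.3, -0.7]
grip_width: 40.9
grip_force: 31.0
```

```bash
python3 - <<'E'
from h import *
s=read_state(); print(s['ee_pos'],s['ft_force'])
E
```

```text
[ 489.97096064 -155.3051467   130.26342662] [ 0.2824588  -0.30775045 -0.71164897]
```

Request:
move_arm(
  motion=[
    {"tx": 0.008, "ty": 0.0004, "tz": -0.001, "wx": 0, "wy": 0, "wz": 0},
    {"tx": 0.016, "ty": 0.0008, "tz": -0.001, "wx": 0, "wy": 0, "wz": 0},
    {"tx": 0.024, "ty": 0.0012, "tz": -0.001, "wx": 0, "wy": 0, "wz": 0},
    {"tx": 0.03, "ty": 0.0015, "tz": -0.001, "wx": 0, "wy": 0, "wz": 0},
    {"tx": 0.035, "ty": 0.0017, "tz": -0.001, "wx": 0, "wy": 0, "wz": 0},
    {"tx": 0.04, "ty": 0.002, "tz": -0.001, "wx": 0, "wy": 0, "wz": 0},
    {"tx": 0.04, "ty": 0.002, "tz": -0.001, "wx": 0, "wy": 0, "wz": 0},
  ],
)

```text
time: 20.25
ee_pos: [522.0, -153.7, 129.3]
tool_rot: [-3.142, 0.0, -3.091]
ft_force: [-0.6, 0.1, -0.8]
grip_width: 41.1
grip_force: 31.0
```

Request:
move_arm(
  motion=[
    {"tx": 0.004, "ty": 0.0002, "tz": 0, "wx": 0, "wy": 0, "wz": 0},
    {"tx": 0.008, "ty": 0.0004, "tz": 0, "wx": 0, "wy": 0, "wz": 0},
    {"tx": 0.011, "ty": 0.0005, "tz": 0, "wx": 0, "wy": 0, "wz": 0},
    {"tx": 0.013, "ty": 0.0006, "tz": 0, "wx": 0, "wy": 0, "wz": 0},
    {"tx": 0.013, "ty": 0.0006, "tz": 0, "wx": 0, "wy": 0, "wz": 0},
  ],
)

```text
time: 20.88
ee_pos: [532.3, -153.2, 129.3]
tool_rot: [-3.142, 0.0, -3.091]
ft_force: [0.4, 0.0, -1.1]
grip_width: 40.6
grip_force: 31.0
```

Request:
move_arm(
  motion=[
    {"tx": 0.001, "ty": 0.0, "tz": 0, "wx": 0, "wy": 0, "wz": 0},
    {"tx": 0.0015, "ty": 0.0001, "tz": 0, "wx": 0, "wy": 0, "wz": 0},
    {"tx": 0.0015, "ty": 0.0001, "tz": 0, "wx": 0, "wy": 0, "wz": 0},
  ],
)

```text
time: 21.25
ee_pos: [533.4, -153.1, 129.3]
tool_rot: [-3.142, -0.0, -3.091]
ft_force: [-0.4, -0.7, -1.5]
grip_width: 41.2
grip_force: 31.0
```

Request:
move_arm(
  motion=[
    {"tx": 0.001, "ty": 0.0, "tz": 0, "wx": 0, "wy": 0, "wz": 0},
    {"tx": 0.0015, "ty": 0.0001, "tz": 0, "wx": 0, "wy": 0, "wz": 0},
    {"tx": 0.0015, "ty": 0.0001, "tz": 0, "wx": 0, "wy": 0, "wz": 0},
  ],
)

```text
time: 21.62
ee_pos: [534.7, -153.0, 129.3]
tool_rot: [-3.142, 0.0, -3.091]
ft_force: [0.2, 0.6, -0.2]
grip_width: 41.0
grip_force: 31.0
```

Request:
move_arm(
  motion=[
    {"tx": 0.001, "ty": 0.0, "tz": 0, "wx": 0, "wy": 0, "wz": 0},
    {"tx": 0.0015, "ty": 0.0001, "tz": 0, "wx": 0, "wy": 0, "wz": 0},
    {"tx": 0.0015, "ty": 0.0001, "tz": 0, "wx": 0, "wy": 0, "wz": 0},
  ],
)

```text
time: 22.0
ee_pos: [535.8, -152.9, 129.3]
tool_rot: [3.142, -0.0, -3.091]
ft_force: [-0.8, 0.2, -1.6]
grip_width: 40.9
grip_force: 31.0
```

Request:
move_arm(
  motion=[
    {"tx": 0.001, "ty": 0.0, "tz": 0, "wx": 0, "wy": 0, "wz": 0},
    {"tx": 0.0015, "ty": 0.0001, "tz": 0, "wx": 0, "wy": 0, "wz": 0},
    {"tx": 0.0015, "ty": 0.0001, "tz": 0, "wx": 0, "wy": 0, "wz": 0},
  ],
)

```text
time: 22.38
ee_pos: [537.1, -152.9, 129.3]
tool_rot: [-3.142, 0.0, -3.091]
ft_force: [0.9, -0.8, -0.2]
grip_width: 41.0
grip_force: 31.0
```

Request:
move_arm(
  motion=[
    {"tx": 0.001, "ty": 0.0, "tz": 0, "wx": 0, "wy": 0, "wz": 0},
    {"tx": 0.0015, "ty": 0.0001, "tz": 0, "wx": 0, "wy": 0, "wz": 0},
    {"tx": 0.0015, "ty": 0.0001, "tz": 0, "wx": 0, "wy": 0, "wz": 0},
  ],
)

```text
time: 22.75
ee_pos: [538.3, -152.8, 129.3]
tool_rot: [3.142, -0.0, -3.091]
ft_force: [-0.0, 0.3, -1.3]
grip_width: 40.7
grip_force: 31.0
```

Request:
move_arm(
  motion=[
    {"tx": 0.001, "ty": 0.0, "tz": 0, "wx": 0, "wy": 0, "wz": 0},
    {"tx": 0.0015, "ty": 0.0001, "tz": 0, "wx": 0, "wy": 0, "wz": 0},
    {"tx": 0.0015, "ty": 0.0001, "tz": 0, "wx": 0, "wy": 0, "wz": 0},
  ],
)

```text
time: 23.12
ee_pos: [539.5, -152.7, 129.3]
tool_rot: [3.142, 0.0, -3.091]
ft_force: [0.7, -0.3, -0.9]
grip_width: 41.1
grip_force: 31.0
```

Request:
move_arm(
  motion=[
    {"tx": 0.001, "ty": 0.0, "tz": 0, "wx": 0, "wy": 0, "wz": 0},
    {"tx": 0.0015, "ty": 0.0001, "tz": 0, "wx": 0, "wy": 0, "wz": 0},
    {"tx": 0.0015, "ty": 0.0001, "tz": 0, "wx": 0, "wy": 0, "wz": 0},
  ],
)

```text
time: 23.5
ee_pos: [540.7, -152.6, 129.3]
tool_rot: [-3.142, -0.0, -3.091]
ft_force: [0.2, 1.2, -0.5]
grip_width: 40.9
grip_force: 31.0
```

Request:
move_arm(
  motion=[
    {"tx": 0.001, "ty": 0.0, "tz": 0, "wx": 0, "wy": 0, "wz": 0},
    {"tx": 0.0015, "ty": 0.0001, "tz": 0, "wx": 0, "wy": 0, "wz": 0},
    {"tx": 0.0015, "ty": 0.0001, "tz": 0, "wx": 0, "wy": 0, "wz": 0},
  ],
)

```text
time: 23.88
ee_pos: [541.9, -152.6, 129.3]
tool_rot: [3.142, -0.0, -3.091]
ft_force: [0.0, -0.6, -0.8]
grip_width: 40.9
grip_force: 31.0
```

Request:
move_arm(
  motion=[
    {"tx": 0.001, "ty": 0.0, "tz": 0, "wx": 0, "wy": 0, "wz": 0},
    {"tx": 0.0015, "ty": 0.0001, "tz": 0, "wx": 0, "wy": 0, "wz": 0},
    {"tx": 0.0015, "ty": 0.0001, "tz": 0, "wx": 0, "wy": 0, "wz": 0},
  ],
)

```text
time: 24.25
ee_pos: [542.6, -152.5, 129.0]
tool_rot: [3.141, -0.001, -3.091]
ft_force: [-2.3, -0.9, -1.7]
grip_width: 41.0
grip_force: 30.9
```

Request:
move_arm(
  motion=[
    {"tx": 0.0007, "ty": 0.0, "tz": 0, "wx": 0, "wy": 0, "wz": 0},
    {"tx": 0.0007, "ty": 0, "tz": 0, "wx": 0, "wy": 0, "wz": 0},
    {"tx": 0.0007, "ty": 0, "tz": 0, "wx": 0, "wy": 0, "wz": 0},
  ],
)

```text
time: 24.62
ee_pos: [542.7, -152.5, 128.8]
tool_rot: [3.141, -0.002, -3.091]
ft_force: [-5.1, -1.4, -1.5]
grip_width: 40.7
grip_force: 30.9
```

Request:
move_arm(
  motion=[
    {"tx": -0.0014, "ty": 0, "tz": 0, "wx": 0, "wy": 0, "wz": 0},
    {"tx": -0.0014, "ty": 0, "tz": -0.004, "wx": 0, "wy": 0, "wz": 0},
    {"tx": -0.0014, "ty": 0, "tz": -0.008, "wx": 0, "wy": 0, "wz": 0},
    {"tx": -0.0014, "ty": 0, "tz": -0.012, "wx": 0, "wy": 0, "wz": 0},
    {"tx": -0.0014, "ty": 0, "tz": -0.0148, "wx": 0, "wy": 0, "wz": 0},
    {"tx": -0.0014, "ty": 0, "tz": -0.0148, "wx": 0, "wy": 0, "wz": 0},
    {"tx": -0.0014, "ty": 0, "tz": -0.0148, "wx": 0, "wy": 0, "wz": 0},
    {"tx": -0.0014, "ty": 0, "tz": -0.0148, "wx": 0, "wy": 0, "wz": 0},
  ],
)

```text
time: 25.62
ee_pos: [542.6, -152.4, 117.5]
tool_rot: [3.141, 0.0, -3.091]
ft_force: [-2.9, 0.1, 0.4]
grip_width: 41.1
grip_force: 31.0
```

```bash
python3 - <<'E'
from h import *
f=[]
for i in range(4): s=read_state(); f.append(s['ft_force']); p=panshift()
print(s['ee_pos'],np.mean(f,0),p)
E
```

```text
[ 542.56582323 -152.45776393  117.54538209] [-2.41171918  0.14529266  0.11491285] (-0.5, 7.25, 0.605)
```

Request:
move_arm(
  motion=[
    {"tx": 0, "ty": 0, "tz": 0, "wx": 0, "wy": 0, "wz": 0},
    {"tx": 0, "ty": 0, "tz": 0, "wx": 0, "wy": 0, "wz": 0},
    {"tx": 0, "ty": 0, "tz": 0, "wx": 0, "wy": 0, "wz": 0},
    {"tx": 0, "ty": 0, "tz": 0, "wx": 0, "wy": 0, "wz": 0},
  ],
  gripper=0.65,
  grip_force=20,
)

```text
time: 26.32
ee_pos: [542.6, -152.5, 117.5]
tool_rot: [-3.141, 0.0, -3.091]
ft_force: [-0.2, 0.3, -0.8]
grip_width: 55.7
grip_force: 0.0
```

Request:
move_arm(
  motion=[
    {"tx": 0, "ty": 0, "tz": 0.04, "wx": 0, "wy": 0, "wz": 0},
    {"tx": 0, "ty": 0, "tz": 0.1, "wx": 0, "wy": 0, "wz": 0},
    {"tx": -0.03, "ty": 0.06, "tz": 0.12, "wx": 0, "wy": 0, "wz": 0},
    {"tx": -0.05, "ty": 0.13, "tz": 0.12, "wx": 0, "wy": 0, "wz": 0},
    {"tx": -0.06, "ty": 0.2, "tz": 0.12, "wx": 0, "wy": 0, "wz": 0},
    {"tx": -0.06, "ty": 0.27, "tz": 0.1, "wx": 0, "wy": 0, "wz": 0},
    {"tx": -0.06, "ty": 0.33, "tz": 0.06, "wx": 0, "wy": 0, "wz": 0},
    {"tx": -0.06, "ty": 0.36, "tz": 0.02, "wx": 0, "wy": 0, "wz": 0},
    {"tx": -0.06, "ty": 0.36, "tz": -0.02, "wx": 0, "wy": 0, "wz": 0},
    {"tx": -0.06, "ty": 0.36, "tz": -0.02, "wx": 0, "wy": 0, "wz": 0},
  ],
)

```text
time: 27.58
ee_pos: [492.3, 135.7, 99.0]
tool_rot: [3.142, -0.006, -3.09]
ft_force: [0.7, -0.1, 1.0]
grip_width: 55.1
grip_force: 0.0
```

```bash
python3 - <<'E'
from h import *
s=read_state(); print(s['ee_pos'],s['tool_rot'],s['grip_width'])
a=get_image('scene'); print(panshift())
c=np.hstack([cv2.resize(a['color'][160:260,345:425],None,fx=5,fy=5,interpolation=2),cv2.resize(cv2.imread('pics/scene0.png')[160:260,345:425,::-1],None,fx=5,fy=5,interpolation=2)])
cv2.imwrite('pics/p4.png',c[...,::-1])
E
```

```text
[492.25102433 135.6999529   99.01951953] [ 3.14156873 -0.00590193 -3.09045169] 55.11575382985124
(-0.25, 6.5, 0.783)
```

View pics/p4.png

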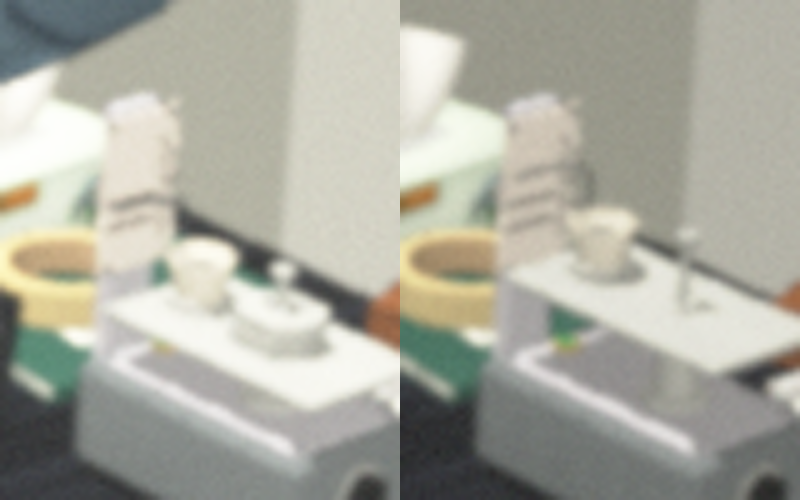

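Left is now, right is the start: both weights lie flat round the stem. The pointer wire at about (150,200) has come down close to the upper line, with the lower line at about (140,222). I'll measure this with profiles averaged over several frames.

```bash
python3 - <<'E'
from h import *
ims=[get_image('scene') for _ in range(8)]; a=ims[0]
cur=np.mean([i['color'].astype(float).mean(2) for i in ims],0); np.save('cur.npy',cur)
old=cv2.imread('pics/scene0.png').astype(float).mean(2)
# axes of scale at plate: compute pixel of points with lateral offset
st=np.array([541.5,-152.4]); yaw=.05
def P(x,y,z): return proj(a,[st[0]+x*np.cos(yaw)-y*np.sin(yaw),st[1]+x*np.sin(yaw)+y*np.cos(yaw),z])
for X in (98,108): print(X,'upper',P(X,0,151),'lower',P(X,0,137),'left edge',P(X,28,151),'right',P(X,-28,151))
def prof(img,X,y0,y1,zs):
    ys=np.linspace(y0,y1,15); q=np.array([[P(X,y,z) for y in ys] for z in zs],np.float32)
    return cv2.remap(img.astype(np.float32),q[...,0],q[...,1],cv2.INTER_CUBIC).mean(1)
zs=np.arange(118,190,2)
for y in ((-20,-8),(-8,8),(8,20)):
    print(y); print('z  ',zs.tolist()); print('old',prof(old,98,*y,zs).astype(int).tolist()); print('cur',prof(cur,98,*y,zs).astype(int).tolist())
E
```

```text
98 upper [375.37209308 200.1747523 ] lower [375.12493724 204.87795418] left edge [367.85351724 202.49168426] right [382.74477163 197.90278019]
108 upper [372.89868107 199.09166109] lower [372.66179278 203.77861694] left edge [365.3885933 201.3877989] right [380.26366077 196.83988869]
(-20, -8)
z   [118, 120, 122, 124, 126, 128, 130, 132, 134, 136, 138, 140, 142, 144, 146, 148, 150, 152, 154, 156, 158, 160, 162, 164, 166, 168, 170, 172, 174, 176, 178, 180, 182, 184, 186, 188]
old [193, 179, 172, 173, 177, 182, 184, 188, 194, 198, 197, 192, 183, 169, 157, 151, 153, 158, 159, 158, 155, 149, 145, 144, 142, 140, 141, 148, 154, 157, 159, 163, 168, 172, 174, 174]
cur [214, 213, 208, 200, 192, 187, 183, 179, 173, 167, 164, 162, 162, 159, 156, 153, 156, 167, 178, 183, 181, 177, 175, 177, 183, 189, 191, 190, 189, 188, 188, 192, 197, 202, 203, 204]
(-8, 8)
z   [118, 120, 122, 124, 126, 128, 130, 132, 134, 136, 138, 140, 142, 144, 146, 148, 150, 152, 154, 156, 158, 160, 162, 164, 166, 168, 170, 172, 174, 176, 178, 180, 182, 184, 186, 188]
old [212, 203, 196, 191, 191, 191, 189, 187, 185, 183, 17
[... 175 characters left out ...]
6, 214, 209, 203, 199, 199, 201, 197, 183, 171, 167, 175, 189, 202, 210, 212, 214, 215, 215, 214, 214, 214, 214, 215, 216, 215, 214, 215]
(8, 20)
z   [118, 120, 122, 124, 126, 128, 130, 132, 134, 136, 138, 140, 142, 144, 146, 148, 150, 152, 154, 156, 158, 160, 162, 164, 166, 168, 170, 172, 174, 176, 178, 180, 182, 184, 186, 188]
old [210, 201, 196, 193, 193, 194, 193, 193, 193, 191, 186, 176, 164, 159, 167, 179, 185, 183, 173, 162, 160, 170, 183, 190, 191, 184, 173, 163, 161, 170, 183, 191, 194, 196, 194, 194]
cur [214, 219, 222, 223, 223, 223, 223, 223, 223, 221, 216, 205, 192, 187, 194, 201, 198, 181, 162, 157, 172, 196, 213, 221, 223, 223, 223, 224, 224, 224, 223, 223, 223, 223, 223, 223]
```

```bash
python3 - <<'E'
from h import *
a=get_image('scene'); g=cv2.imread('pics/scene0.png').max(2).astype(np.float32)
x0,y0=255,280; S=6
sub=cv2.resize(g[y0:335,x0:375],None,fx=S,fy=S,interpolation=2); cs,_=cv2.findContours((sub>110).astype(np.uint8),0,1)
C=[]
for c in cs:
    if cv2.contourArea(c)>3000:
        h=cv2.convexHull(c); (M)=cv2.moments(h); C.append(np.array([M['m10'],M['m01']])/M['m00']/S+[x0-.4,y0-.4])
C=np.array(C); th=np.linspace(0,2*np.pi,60)
for w in ((444,208.6),(445,78.1),(501.5,271.9),(505.2,137.6)):
    q=np.array([proj(a,[w[0]+25*np.cos(t),w[1]+np.clip(25*np.sin(t),-21,21),z]) for t in th for z in (3,13)],np.float32)
    M=cv2.moments(cv2.convexHull(q)); p=np.array([M['m10'],M['m01']])/M['m00']
    d=C[np.argmin(((C-p)**2).sum(1))]-p; print(w,'obs-pred px',d.round(2))
E
```

```text
(444, 208.6) obs-pred px [ 1.22 -0.06]
(445, 78.1) obs-pred px [ 1.34 -0.11]
(501.5, 271.9) obs-pred px [1.11 0.13]
(505.2, 137.6) obs-pred px [1.15 0.02]
```

```bash
python3 - <<'E'
from h import *
print(read_state()['time'],read_state()['ft_force'],panshift()); print(job_done())
E
```

```text
28.125 [-0.28476694 -0.21678348  0.3033982 ] (-0.25, 6.5, 0.78)
the job is handed in; nothing more can be done
None
```

I pressed two weights home on the stem and handed the job in at 28 s, with the other two still on the mat. The pointer came to rest at an estimated 33 mm of travel (31 to 45 mm needed), only about 2 mm clear of the upper line and within measurement error of about 1 mm; the hand-in gave no verdict.

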